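# Stage the pipe stubs by height on the rail

## Task

Set the four rusty pipe stubs out for welding: stand each one upright on its own round pad of the rail, centred on it, in order of height, with the tallest on the pad next to the black-balled post and each one farther from the post shorter than the last. Leave the yellow tin standing where it is, and let go of everything at the end.

Things in the scene. Friction and masses are not known exactly. Their poses are not given: they have to be found in the camera images.
- stub_slim: loose short piece of brown rusty steel pipe, standing on end on the bench: 92 mm tall, 27 mm outside and 20 mm inside diameter, to be gripped across the outside, slimmest and tallest of the four; origin at the centre of its lower end, z up along the pipe
- stub_medium: loose short piece of brown rusty steel pipe, standing on end on the bench: 70 mm tall, 42 mm outside and 34 mm inside diameter, to be gripped across the outside, second tallest of the four; origin at the centre of its lower end, z up along the pipe
- stub_small: loose short piece of brown rusty steel pipe, standing on end on the bench: 50 mm tall, 34 mm outside and 26 mm inside diameter, to be gripped across the outside, third tallest of the four; origin at the centre of its lower end, z up along the pipe
- stub_wide: loose short piece of brown rusty steel pipe, standing on end on the bench: 34 mm tall, 48 mm outside and 40 mm inside diameter, to be gripped across the outside, widest and shortest of the four; origin at the centre of its lower end, z up along the pipe
- pad_a: one of four identical bright round metal pads, 60 mm across and 4 mm thick, fixed in a row on a dark flat steel bar, 75 mm centre to centre (the row runs roughly left-right, up to 0.12 rad askew; the letters do not tell the order in the row); origin at the centre of the pad's underside, 12 mm above the bench; its top is 16 mm above the bench
- pad_b: one of four identical bright round metal pads, 60 mm across and 4 mm thick, fixed in a row on a dark flat steel bar, 75 mm centre to centre (the row runs roughly left-right, up to 0.12 rad askew; the letters do not tell the order in the row); origin at the centre of the pad's underside, 12 mm above the bench; its top is 16 mm above the bench
- pad_c: one of four identical bright round metal pads, 60 mm across and 4 mm thick, fixed in a row on a dark flat steel bar, 75 mm centre to centre (the row runs roughly left-right, up to 0.12 rad askew; the letters do not tell the order in the row); origin at the centre of the pad's underside, 12 mm above the bench; its top is 16 mm above the bench
- pad_d: one of four identical bright round metal pads, 60 mm across and 4 mm thick, fixed in a row on a dark flat steel bar, 75 mm centre to centre (the row runs roughly left-right, up to 0.12 rad askew; the letters do not tell the order in the row); origin at the centre of the pad's underside, 12 mm above the bench; its top is 16 mm above the bench
- post: fixed upright steel post, 14 mm thick on a 32 mm round foot, with a 22 mm black ball on top, standing on one end of the dark bar (left or right end varies), in line with the pads and 70 mm from the centre of the nearest one; its top is 82 mm above the bench (the other end has only a low flat stop block, top 26 mm above the bench); origin at the centre of its foot, 12 mm above the bench
- tin: loose yellow tin with a white lid, 67 mm across, 72 mm tall, standing on the bench among the pipes, not to be moved; origin at the centre of its underside
Things that resemble listed ones, but are neither listed nor needed, are in the scene too. What is shaped like the stub_small but green, purple or turquoise is not meant.

How it is judged:
By the outcome, as a careful person would: the job done as asked, in the order asked, and still so for the second after the job is handed in, with the robot touching nothing.
It also fails if it takes over 96 s, if anything falls off the work surface, if the arm or the gripper's body presses on something with over 40 N, if the wrist force passes 120 N, or if a joint passes its speed limit or range.

## Robot

A 7-joint arm with a two-finger parallel gripper is mounted at the origin on the work surface; the furniture and walls round the work are solid. World frame = base frame: x ahead of the robot, y to its left, z up, the work surface at z = 0. Lengths are in m, angles in rad, forces in N, time in s.
With the tool pointing down it reaches from about 0.35 to 0.775 m from the base axis. Payload 3.1 kg.
Tool frame: the origin (TCP) lies on the mounting face of the last link; the fingertips stand 173 mm ahead of it and the grasp point (between the pads) lies 155 mm ahead of it; z points along the fingers, y is the line along which they close (so a half turn about z gives the same grasp; the last joint's range is limited). The gripper opens to 85 mm and grips with 20 to 120 N. Pads are 22 mm wide; open, the fingers measure 114 mm over their backs; the gripper's body (76 mm by 85 mm) begins 54 mm behind the grasp point. The pads swing forward as they close: fully open they stand 13 mm farther back than shut.
Start: joints at [1.084, 0.311, 0.014, 1.512, -0.004, 1.319, -0.027], TCP at [0.237, -0.496, 0.405] pointing down, gripper open.
Joint ranges: [-2.7, 2.7], [-0.3, 1.91], [-1.27, 1.3], [0.12, 2.57], [-1.44, 4.58], [0.2, 2.03], [-3.05, 3.05]. Speed limits (rad/s): [2.79, 2.79, 3.14, 3.14, 3.14, 3.14, 3.14].

## Interface

Orientations are given as a rotation vector (axis times angle).
In Python, from cell import bot gives the robot as it stands. The module is installed in compiled form; this text tells all that it offers.
- The arm moves only by the tool carry_out, never from a script. Its argument "steps" is text: rows parted by semicolons, each of 5 numbers parted by spaces: the opening in per cent of the stroke, from 0 (shut) to 100 (fully open), then the shift along the tool's x, y, z each as a share of 40 mm, from -1 to 1, then the turn about the tool's z as a share of 6 degrees, from -1 to 1. In form: fingers x y z yaw; .... A call has 1 to 10 rows; each row shifts and turns the commanded pose from where the row before left it, along the tool's axes as they then stand; what a row does not reach is not made up. A row lasts 1/12 s, in which the tool goes at most 41.7 mm and 7.16 degrees, less where a joint would pass 70% of its speed; a pose out of reach is approached as far as the arm can. A call with a number of a shift or a turn outside -1 to 1 is refused whole. A call with a gripper value outside its range is refused whole. The fingers move at their own pace and stop on an object; "force" is the grip in N (left out, the last holds). Time passes only in rows, so rows that do not move let the fingers close. It gives the time, the measured TCP pose, the force, the opening and the grip force at its end, in the units of the state.
- bot.observe(): the state, without advancing time (a new reading comes with each control period).
- bot.snapshot(name): name is "scene" or "top" or "wrist"; returns a dict with "color" (400x640x3 uint8, red, green, blue), "z_map" (400x640 float32, m along the optical axis (not along the pixel's ray), 0 where there is no reading), "intrinsics" (3x3 intrinsics, pixels), "k1" (the pictures are not rectified: a ray, as slopes to the right and down, at radius r is drawn at 1 + k1 r^2 times it, then the intrinsics apply), "rvec" (rotation vector, rad) and "tvec" (3), from world to camera coordinates, as OpenCV has them. Camera axes: x right, y down, z forward; pixel columns grow to the right and rows downward; lengths in m; the calibration is good to about 2 mm. A picture is of the moment at which its call begins.
- bot.close_job(): hands the job in; it is judged then, once.
The state is a dict: "clock": time; "qpos": joint angles; "qd": joint speeds; "joint_torque": joint torques, N m; "tool_pos": TCP position; "orientation": TCP orientation; "force": force on the tool from outside, world axes, zero at the start; "torque": the same for the moment, N m; "grip_width": finger opening in m; "gripper_force": force on a finger pad.
Only numpy, scipy, OpenCV 4.12 (cv2) and the standard library are available. Lean on these libraries where they do the work, as an engineer would, in place of code of your own. Each camera call takes 0.05 s, during which the arm holds its last target. There are 200 camera calls.

## Working session

There is one attempt and no reset: what is moved stays moved. The work goes in short steps, Python scripts to look and compute and a tool call to move; the robot and the scene stay as the last step left them, time stands still between calls to the robot, and variables do not carry over. Pictures are saved under pics/ and viewed, at most 14 in all, crops included, and the job is handed in when it is done.

Besides the shell and the picture viewer there is one more tool, called after "Call:" by a JSON object that holds its "fn" and its "kwargs", one argument or row to a line. carry_out: Moves the arm, as the interface text tells. Shift numbers are shares of 40 mm and turn numbers shares of 6 degrees, none past 1 either way. Its arguments: {"type":"object","properties":{"steps":{"type":"string"},"force":{"type":"number"}},"required":["steps"]}

```bash
mkdir -p pics; cat > h.py <<'E'
import numpy as np, cv2
from cell import bot
def snap(n):
    s=bot.snapshot(n); np.savez('%s.npz'%n,**s); return s
def cloud(s):
    K=np.array(s['intrinsics']);k1=float(s['k1']);z=s['z_map']
    v,u=np.mgrid[:z.shape[0],:z.shape[1]].astype(float)
    xy=cv2.undistortPoints(np.stack([u.ravel(),v.ravel()],1)[:,None],K,np.array([k1,0,0,0,0.]))[:,0]
    P=np.c_[xy,np.ones(len(xy))]*z.reshape(-1,1)
    R=cv2.Rodrigues(np.array(s['rvec'],float))[0]
    W=(P-np.array(s['tvec']).ravel())@R
    W[z.ravel()==0]=np.nan
    return W.reshape(z.shape+(3,))
E
python3 - <<'E'
from h import *
for n in ['top','scene']:
    s=snap(n); cv2.imwrite('pics/%s0.png'%n,s['color'][...,::-1])
    print(n,s['k1'],s['tvec'],s['rvec'])
print(bot.observe())
E
```

```text
top -0.133576083509936 [-0.11067231  0.47190967  0.9314583 ] [ 2.15131734 -2.0565996   0.22542722]
scene -0.0016165554947576001 [0.27059791 0.32612654 0.8481284 ] [ 1.07953074 -2.50616969  0.91495041]
{'clock': 0.1, 'qpos': array([ 1.0842809 ,  0.3116319 ,  0.01399518,  1.51290827, -0.00440072,
        1.31920642, -0.02718285]), 'qd': array([ 8.43332735e-04, -2.54094324e-03,  7.53223381e-05, -5.49124150e-03,
       -8.91306880e-04, -1.03666557e-03,  1.48344593e-04]), 'joint_torque': array([ 6.51579521e-04, -3.80853689e+01,  1.46458517e-01, -2.31239033e+01,
        1.22214304e-02,  8.21337715e-03,  3.06939157e-06]), 'tool_pos': array([ 0.23655944, -0.49620308,  0.40373222]), 'orientation': array([-3.06218193e+00, -6.92656100e-01,  8.70661367e-04]), 'force': array([0.67075644, 0.36300677, 0.99332798]), 'torque': array([ 0.01359511, -0.07663436, -0.02154861]), 'gripper_force': 0.0, 'grip_width': 0.08549947445831206}
```

View pics/top0.png

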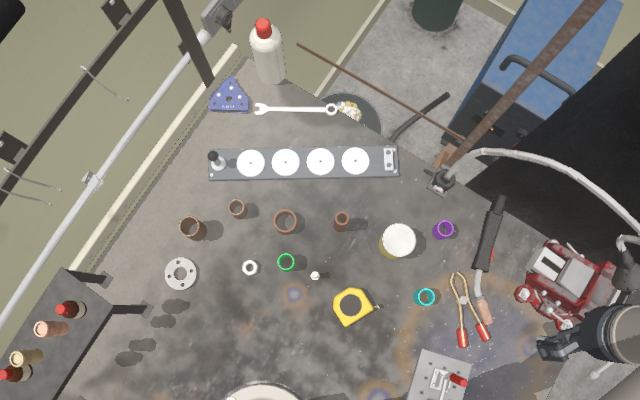

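View pics/scene0.png

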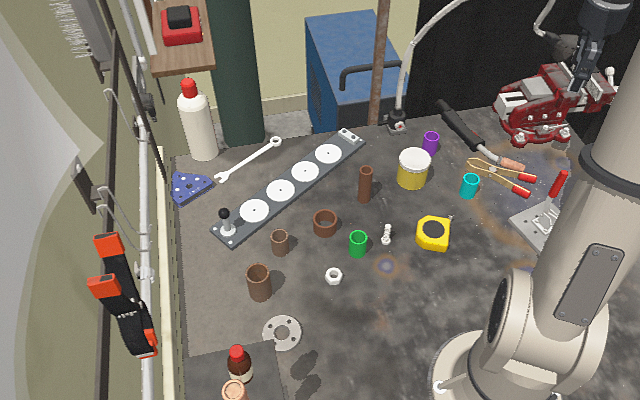

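The top view shows the rail with the post on the left end (215,160) and pads at about (250,162), (285,162), (320,161) and (355,160). The stubs are medium (192,228), small (237,208), wide (286,221) and slim (341,221), with the tin at (398,241). Next I'll measure them.

```bash
cat > m.py <<'E'
from h import *
from scipy.optimize import least_squares
def circ(p,r):
    f=lambda c:np.hypot(p[:,0]-c[0],p[:,1]-c[1])-r
    return least_squares(f,(p.max(0)+p.min(0))[:2]/2,loss='soft_l1',f_scale=.002).x
S=dict(slim=(341,221,.092,.0135,.010),medium=(192,228,.070,.021,.017),small=(237,208,.050,.017,.013),wide=(286,221,.034,.024,.020),tin=(398,241,.072,.0335,.0335))
P=[(250,162),(285,162),(320,161),(355,160)]
E
python3 - <<'E'
from m import *
s=dict(np.load('top.npz'));W=cloud(s);img=s['color']
for n,(u,v,h,ro,ri) in S.items():
    w=W[v-28:v+29,u-28:u+29].reshape(-1,3)
    p=w[abs(w[:,2]-h)<.005]; 
    if n=='tin': c=(p.max(0)+p.min(0))/2
    else: c=circ(p,(ro+ri)/2)
    print(n,len(p),c[:2].round(4),np.median(p[:,2]).round(4), p.min(0)[:2].round(3),p.max(0)[:2].round(3))
for u,v in P:
    sub=(img[v-17:v+18,u-17:u+18].min(2)>200)
    w=W[v-17:v+18,u-17:u+18][sub]
    print('pad',sub.sum(),((np.nanmax(w,0)+np.nanmin(w,0))/2).round(4),np.nanmean(w,0).round(4),np.nanmedian(w[:,2]))
w=W[140:170,205:228].reshape(-1,3);w=w[w[:,2]>.065];print('post',w.mean(0),len(w))
w=W[240:300,500:600].reshape(-1,3)
for u,v in [(445,229),(425,297),(286,262),(350,305),(315,275),(181,273),(250,267),(230,95),(62,310),(265,40)]: print((u,v),W[v,u].round(3))
E
```

```text
slim 77 [ 0.432  -0.1371] 0.092 [ 0.42 -0.15] [ 0.445 -0.125]
medium 132 [0.4057 0.1637] 0.069 [0.385 0.143] [0.426 0.185]
small 89 [0.4531 0.0765] 0.0493 [0.437 0.061] [0.469 0.093]
wide 149 [ 0.432  -0.0231] 0.0335 [ 0.408 -0.047] [0.456 0.001]
tin 921 [ 0.398  -0.2528] 0.0716 [ 0.365 -0.287] [ 0.431 -0.219]
pad 610 [0.5575 0.0594 0.0144] [0.557  0.0591 0.0155] 0.015577216310805744
pad 600 [ 0.5623 -0.015   0.0152] [ 0.5619 -0.0155  0.0157] 0.015715186199279304
pad 599 [ 0.5678 -0.0903  0.0161] [ 0.5673 -0.0902  0.0157] 0.01563679004956317
pad 592 [ 0.5732 -0.1644  0.0152] [ 0.5721 -0.1648  0.0157] 0.015770142238784927
post [0.55012848 0.12724914 0.07741436] 92
(445, 229) [ 0.434 -0.363  0.   ]
(425, 297) [ 0.29  -0.321 -0.003]
(286, 262) [ 0.35  -0.029 -0.   ]
(350, 305) [ 0.268 -0.163  0.029]
(315, 275) [ 0.323 -0.091  0.052]
(181, 273) [ 0.316  0.19  -0.   ]
(250, 267) [0.336 0.045 0.001]
(230, 95) [0.713 0.117 0.016]
(62, 310) [0.232 0.305 0.26 ]
(265, 40) [0.762 0.026 0.171]
```

```bash
cat > d.py <<'E'
# usage: d.py x y z [yawdeg of tool y]: remaining shift in tool axes (units of 40 mm) and yaw (units of 6 deg)
import sys
from h import *
o=bot.observe();a=list(map(float,sys.argv[1:]))
R=cv2.Rodrigues(np.array(o['orientation']))[0]
d=R.T@(np.array(a[:3])-o['tool_pos'])/.04
t=a[3] if len(a)>3 else 4.
yaw=-(t-np.degrees(np.arctan2(R[1,1],R[0,1])))/6
print('shift',d.round(3),'yaw',round(yaw,2),'pos',o['tool_pos'].round(4),'tilt',R[:2,2].round(4),'w',round(o['grip_width'],4),'gf',round(o['gripper_force'],1),'F',o['force'].round(1),'t',round(o['clock'],2))
E
python3 d.py 0.432 -0.023 0.30
```

```text
shift [ 9.502 -8.57   2.611] yaw -11.42 pos [ 0.2366 -0.4962  0.4037] tilt [-0.001   0.0019] w 0.0855 gf 0.0 F [0.7 0.4 1. ] t 0.1
```

Call:
{"fn": "carry_out", "kwargs": {
  "steps": "100 0 0 0 -1;100 0 0 0 -1;100 0 0 0 -1;100 0 0 0 -1;100 0 0 0 -1;100 0 0 0 -1;100 0 0 0 -1;100 0 0 0 -1;100 0 0 0 -1;100 0 0 0 -1"
}}

```text
clock: 0.93
tool_pos: [0.2366, -0.4963, 0.404]
orientation: [-2.301, -2.137, -0.001]
force: [0.2, -0.2, 0.1]
grip_width: 0.0851
gripper_force: 0.0
```

Call:
{"fn": "carry_out", "kwargs": {
  "steps": "90 0 0 0 -0.7;90 0 0 0 -0.7;80 0.8 0.4 0 0;70 0.8 0.4 0 0;70 0.8 0.4 0 0;70 0.8 0.4 0 0;70 0.8 0.4 0 0;70 0.8 0.4 0 0;70 0.8 0.4 0 0;70 0.8 0.4 0 0"
}}

```text
clock: 1.77
tool_pos: [0.3471, -0.2305, 0.4044]
orientation: [-2.145, -2.295, 0.001]
force: [1.4, -0.4, 0.1]
grip_width: 0.0597
gripper_force: 0.0
```

```bash
python3 d.py 0.432 -0.023 0.30
```

```text
shift [5.033 2.47  2.608] yaw -0.02 pos [ 0.3471 -0.2305  0.4044] tilt [-0.0006  0.    ] w 0.0597 gf 0.0 F [ 1.4 -0.4  0.1] t 1.77
```

Call:
{"fn": "carry_out", "kwargs": {
  "steps": "75 0.8 0.4 0.4 0;75 0.8 0.4 0.4 0;75 0.8 0.4 0.4 0;75 0.8 0.4 0.4 0;75 0.8 0.4 0.4 0;75 0.8 0.4 0.4 0;75 0.23 0.07 0.2 0;75 0 0 0 0;75 0 0 0 0"
}}

```text
clock: 2.52
tool_pos: [0.4315, -0.0248, 0.3001]
orientation: [-2.142, -2.296, 0.003]
force: [-0.6, 0.2, 0.0]
grip_width: 0.0642
gripper_force: 0.0
```

```bash
python3 d.py 0.432 -0.023 0.18; python3 - <<'E'
from h import *
s=snap('wrist'); cv2.imwrite('pics/w1.png',s['color'][...,::-1])
E
```

```text
shift [0.044 0.021 3.002] yaw -0.0 pos [ 0.4315 -0.0248  0.3001] tilt [-0.0023 -0.0002] w 0.0642 gf 0.0 F [-0.6  0.2  0. ] t 2.52
```

View pics/w1.png

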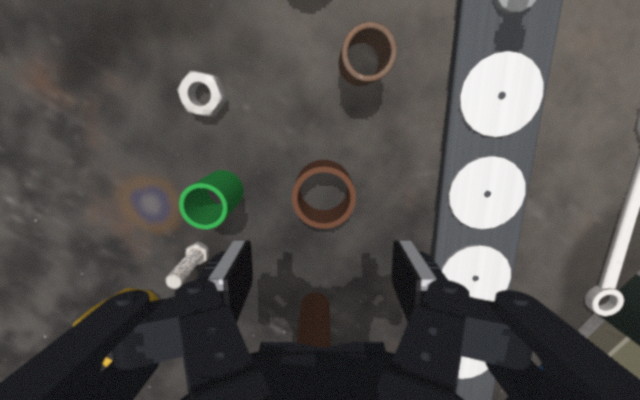

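The wrist view shows the wide stub at (324,195), straddled between the fingers, and pads at (502,95), (487,193) and (476,278). I'll cross-check these against the earlier measurement.

```bash
python3 - <<'E'
from m import *
s=dict(np.load('wrist.npz'));W=cloud(s);img=s['color']
for n,(u,v,h,rm) in dict(wide=(324,195,.034,.022),small=(369,50,.050,.015)).items():
    w=W[v-42:v+43,u-42:u+43].reshape(-1,3) if v>60 else W[0:v+42,u-42:u+43].reshape(-1,3)
    p=w[abs(w[:,2]-h)<.004];print(n,len(p),circ(p,rm).round(4))
for u,v in [(502,95),(487,193)]:
    q=W[v-48:v+49,u-48:u+49];c=img[v-48:v+49,u-48:u+49].min(2)>190
    w=q[c&(abs(q[...,2]-.016)<.006)];print('pad',((w.max(0)+w.min(0))/2).round(4),w.mean(0).round(4))
E
```

```text
wide 1121 [ 0.4321 -0.0222]
small 1064 [0.453  0.0771]
pad [0.5593 0.0601 0.015 ] [0.5576 0.0607 0.0166]
pad [ 0.5639 -0.0156  0.0156] [ 0.5626 -0.0141  0.0165]
```

Call:
{"fn": "carry_out", "kwargs": {
  "steps": "75 0.04 0 0.6 0;75 0 0 0.6 0;75 0 0 0.6 0;75 0 0 0.6 0;75 0 0 0.4 0;75 0 0 0.2 0;75 0 0 0 0"
}}

```text
clock: 3.15
tool_pos: [0.4311, -0.0251, 0.1797]
orientation: [-2.147, -2.291, 0.004]
force: [-0.0, 0.2, 0.2]
grip_width: 0.0644
gripper_force: 0.0
```

Call:
{"fn": "carry_out", "kwargs": {
  "steps": "75 0.07 0.02 0 0;75 0 0 0 0;20 0 0 0 0;20 0 0 0 0;20 0 0 0 0;20 0 0 0 0;20 0 0 0 0;20 0 0 0 0;20 0 0 -0.3 0;20 0 0 -0.3 0",
  "force": 40
}}

```text
clock: 3.98
tool_pos: [0.4321, -0.0205, 0.2052]
orientation: [-2.144, -2.295, 0.001]
force: [0.9, -0.2, -0.1]
grip_width: 0.047
gripper_force: 41.5
```

```bash
python3 d.py 0.5725 -0.1642 0.28
```

```text
shift [-3.823  3.255 -1.873] yaw -0.02 pos [ 0.4321 -0.0205  0.2052] tilt [-0.0008 -0.0002] w 0.047 gf 41.5 F [ 0.9 -0.2 -0.1] t 3.98
```

Call:
{"fn": "carry_out", "kwargs": {
  "steps": "20 0 0 -0.9 0;20 0 0 -0.9 0;20 -0.5 0.4 0 0;20 -0.5 0.4 0 0;20 -0.5 0.5 0 0;20 -0.5 0.5 0 0;20 -0.5 0.5 0 0;20 -0.5 0.4 0 0;20 -0.5 0.3 0 0;20 -0.3 0.2 0 0"
}}

```text
clock: 4.82
tool_pos: [0.5715, -0.1664, 0.277]
orientation: [2.146, 2.291, -0.001]
force: [-0.4, -1.1, -0.2]
grip_width: 0.0469
gripper_force: 41.8
```

Call:
{"fn": "carry_out", "kwargs": {
  "steps": "20 0 0 0 0;20 0 0 0 0"
}}

```text
clock: 4.98
tool_pos: [0.5703, -0.1641, 0.2766]
orientation: [-2.146, -2.293, 0.0]
force: [-0.2, 1.5, -1.2]
grip_width: 0.0464
gripper_force: 41.8
```

```bash
cat > w.py <<'E'
# held/standing ring seen by the wrist camera: w.py name zlo zhi rmean
import sys
from m import *
s=snap('wrist');o=bot.observe();W=cloud(s).reshape(-1,3);t=o['tool_pos']
z=float(sys.argv[1]);r=float(sys.argv[2])
m=(abs(W[:,2]-z)<.006)&(np.hypot(W[:,0]-t[0],W[:,1]-t[1])<.045)&(np.abs(W[:,0]-t[0])<r+.004)
p=W[m];print(len(p),'ring rel tool',(circ(p,r)-t[:2]).round(4),'z',p[:,2].max().round(4))
E
python3 w.py 0.13 0.022; python3 d.py 0.5725 -0.1642 0.197
```

```text
4900 ring rel tool [ 0.0004 -0.0021] z 0.136
shift [-0.044  0.06   1.993] yaw -0.02 pos [ 0.57   -0.1627  0.2767] tilt [-0.0008  0.0011] w 0.0467 gf 41.8 F [-0.1  0.6 -1.2] t 5.03
```

Call:
{"fn": "carry_out", "kwargs": {
  "steps": "20 0 0.05 0.5 0;20 0 0 0.5 0;20 0 0 0.4 0;20 0 0 0.3 0;20 0 0 0.2 0;20 0 0 0.05 0;20 0 0 0 0;20 0 0 0 0;20 0 0 0 0"
}}

```text
clock: 5.78
tool_pos: [0.573, -0.1634, 0.1996]
orientation: [2.143, 2.294, 0.002]
force: [-0.1, -0.1, -1.8]
grip_width: 0.0469
gripper_force: 41.6
```

```bash
python3 w.py 0.05 0.022; python3 d.py 0.572 -0.1622 0.1965
```

```text
5479 ring rel tool [ 0.0006 -0.0006] z 0.0559
shift [ 0.035 -0.021  0.075] yaw -0.02 pos [ 0.5729 -0.1636  0.1995] tilt [ 0.0019 -0.0007] w 0.0464 gf 41.6 F [-0.2 -1.3 -1.5] t 5.83
```

Call:
{"fn": "carry_out", "kwargs": {
  "steps": "20 0.02 0 0.06 0;20 0 0 0 0;20 0 0 0 0;75 0 0 0 0;75 0 0 0 0;75 0 0 0 0;75 0 0 0 0;75 0 0 -0.3 0;75 0 0 -0.7 0;75 0 0 -0.9 0"
}}

```text
clock: 6.67
tool_pos: [0.571, -0.1624, 0.2709]
orientation: [-2.14, -2.291, 0.005]
force: [1.0, 0.4, 0.3]
grip_width: 0.0645
gripper_force: 0.0
```

```bash
python3 w.py 0.05 0.022; python3 d.py 0.453 0.077 0.285
```

```text
1832 ring rel tool [-0.0013 -0.0022] z 0.0527
shift [ 6.179 -2.63  -0.149] yaw -0.02 pos [ 0.5748 -0.1624  0.281 ] tilt [ 0.0109 -0.0026] w 0.0639 gf 0.0 F [2.  0.2 5.1] t 6.72
```

Call:
{"fn": "carry_out", "kwargs": {
  "steps": "70 0.7 -0.3 0 0;65 0.8 -0.3 0 0;65 0.8 -0.3 0 0;65 0.8 -0.4 0 0;65 0.8 -0.4 0 0;65 0.8 -0.4 0 0;65 0.8 -0.3 0 0;65 0.6 -0.2 0 0;65 0 0 0 0;65 0 0 0 0"
}}

```text
clock: 7.55
tool_pos: [0.4517, 0.0757, 0.2732]
orientation: [2.138, 2.3, 0.002]
force: [0.6, -0.3, 0.8]
grip_width: 0.0561
gripper_force: 0.0
```

Call:
{"fn": "carry_out", "kwargs": {
  "steps": "65 0 0 0 0;65 0 0 0 0"
}}

```text
clock: 7.72
tool_pos: [0.4528, 0.0726, 0.2726]
orientation: [2.147, 2.292, 0.0]
force: [0.0, -0.1, -0.1]
grip_width: 0.0553
gripper_force: 0.0
```

```bash
python3 w.py 0.05 0.015; python3 d.py 0.453 0.077 0.187
```

```text
1083 ring rel tool [0.0004 0.0057] z 0.0526
shift [0.115 0.012 2.135] yaw -0.05 pos [0.4528 0.0724 0.2724] tilt [ 0.0005 -0.0005] w 0.0552 gf 0.0 F [ 0.3  0.1 -0.5] t 7.77
```

Call:
{"fn": "carry_out", "kwargs": {
  "steps": "65 0.12 0 0.3 0;65 0 0 0.6 0;65 0 0 0.5 0;65 0 0 0.4 0;65 0 0 0.2 0;65 0 0 0.13 0;65 0 0 0 0;65 0 0 0 0;65 0 0 0 0"
}}

```text
clock: 8.52
tool_pos: [0.4525, 0.0787, 0.188]
orientation: [2.144, 2.294, 0.002]
force: [0.8, 0.5, -0.0]
grip_width: 0.0557
gripper_force: 0.0
```

```bash
python3 d.py 0.453 0.077 0.187
```

```text
shift [-0.043  0.01   0.025] yaw -0.02 pos [0.4525 0.0787 0.188 ] tilt [0.002  0.0003] w 0.0557 gf 0.0 F [ 0.8  0.5 -0. ] t 8.52
```

Call:
{"fn": "carry_out", "kwargs": {
  "steps": "10 -0.03 0 0.02 0;10 0 0 0 0;10 0 0 0 0;10 0 0 0 0;10 0 0 0 0;10 0 0 0 0;10 0 0 -0.4 0;10 0 0 -0.6 0;10 0 0 -0.7 0;10 0 0 -0.6 0",
  "force": 40
}}

```text
clock: 9.35
tool_pos: [0.4513, 0.0776, 0.279]
orientation: [-2.143, -2.295, 0.001]
force: [1.2, -0.4, -1.7]
grip_width: 0.0333
gripper_force: 40.0
```

```bash
python3 d.py 0.567 -0.09 0.28
```

```text
shift [-4.377  2.599 -0.03 ] yaw -0.01 pos [0.4513 0.0776 0.279 ] tilt [-0.0013  0.0003] w 0.0333 gf 40.0 F [ 1.2 -0.4 -1.7] t 9.35
```

Call:
{"fn": "carry_out", "kwargs": {
  "steps": "10 -0.6 0.3 0 0;10 -0.7 0.4 0 0;10 -0.7 0.4 0 0;10 -0.7 0.4 0 0;10 -0.7 0.4 0 0;10 -0.6 0.4 0 0;10 -0.4 0.3 0 0;10 0 0 0 0;10 0 0 0 0;10 0 0 0 0"
}}

```text
clock: 10.18
tool_pos: [0.5669, -0.09, 0.2775]
orientation: [-2.142, -2.295, 0.0]
force: [0.0, 0.0, -1.5]
grip_width: 0.0334
gripper_force: 40.2
```

```bash
python3 w.py 0.14 0.015; python3 d.py 0.567 -0.09 0.204
```

```text
4524 ring rel tool [-0.0001  0.0011] z 0.146
shift [-0.016  0.007  1.844] yaw 0.0 pos [ 0.5668 -0.0895  0.2778] tilt [-0.0018  0.0014] w 0.033 gf 40.2 F [-0.2  1.  -1.2] t 10.23
```

Call:
{"fn": "carry_out", "kwargs": {
  "steps": "10 0 0 0.4 0;10 0 0 0.5 0;10 0 0 0.4 0;10 0 0 0.3 0;10 0 0 0.17 0;10 0 0 0.05 0;10 0 0 0 0;10 0 0 0 0;10 0 0 0 0"
}}

```text
clock: 10.98
tool_pos: [0.5682, -0.091, 0.2066]
orientation: [2.143, 2.294, 0.002]
force: [0.1, -0.5, -0.7]
grip_width: 0.0329
gripper_force: 40.2
```

```bash
python3 w.py 0.067 0.015; python3 d.py 0.567 -0.091 0.2035
```

```text
4877 ring rel tool [0.0003 0.0016] z 0.073
shift [ 0.004 -0.028  0.076] yaw -0.02 pos [ 0.5681 -0.0911  0.2066] tilt [ 0.0021 -0.0003] w 0.0332 gf 40.2 F [ 0.5 -0.9 -0.9] t 11.03
```

Call:
{"fn": "carry_out", "kwargs": {
  "steps": "10 0 0 0.06 0;10 0 0 0 0;10 0 0 0 0;60 0 0 0 0;60 0 0 0 0;60 0 0 0 0;60 0 0 0 0;60 0 0 -0.3 0;70 0 0 -0.7 0;70 0 0 -0.7 0"
}}

```text
clock: 11.87
tool_pos: [0.5669, -0.0911, 0.2715]
orientation: [-2.143, -2.294, 0.002]
force: [0.6, -0.4, 0.9]
grip_width: 0.0598
gripper_force: 0.0
```

Call:
{"fn": "carry_out", "kwargs": {
  "steps": "70 0 0 -0.5 0;70 0 0 0 0;70 0 0 0 0"
}}

```text
clock: 12.12
tool_pos: [0.5682, -0.0909, 0.2935]
orientation: [2.142, 2.293, 0.004]
force: [0.5, -0.6, 0.1]
grip_width: 0.0599
gripper_force: 0.0
```

```bash
python3 w.py 0.065 0.015; python3 d.py 0.4057 0.1637 0.300
```

```text
1066 ring rel tool [0.     0.0009] z 0.0692
shift [ 6.629 -3.603 -0.212] yaw -0.02 pos [ 0.5675 -0.0911  0.2918] tilt [ 0.0009 -0.0005] w 0.06 gf 0.0 F [ 0.2 -1.4 -0.3] t 12.17
```

Call:
{"fn": "carry_out", "kwargs": {
  "steps": "70 0.5 -0.3 -0.1 0;70 0.8 -0.4 -0.1 0;70 0.8 -0.5 0 0;70 0.8 -0.5 0 0;70 0.8 -0.5 0 0;70 0.8 -0.4 0 0;70 0.8 -0.4 0 0;70 0.8 -0.4 0 0;70 0.5 -0.2 0 0;70 0 0 0 0"
}}

```text
clock: 13.0
tool_pos: [0.4023, 0.1673, 0.2984]
orientation: [-2.131, -2.304, 0.001]
force: [-0.1, 0.4, -0.4]
grip_width: 0.0596
gripper_force: 0.0
```

Call:
{"fn": "carry_out", "kwargs": {
  "steps": "70 0 0 0 0;70 0 0 0 0;70 0 0 0 0"
}}

```text
clock: 13.25
tool_pos: [0.4065, 0.161, 0.2985]
orientation: [-2.148, -2.292, 0.002]
force: [0.5, -0.7, 0.6]
grip_width: 0.0601
gripper_force: 0.0
```

```bash
python3 w.py 0.07 0.019; python3 d.py 0.4057 0.1637 0.200
```

```text
1298 ring rel tool [-0.0003  0.0047] z 0.0725
shift [ 0.07  -0.015  2.464] yaw -0.05 pos [0.4066 0.161  0.2986] tilt [-0.001  -0.0007] w 0.0595 gf 0.0 F [ 0.5 -0.  -0.2] t 13.3
```

Call:
{"fn": "carry_out", "kwargs": {
  "steps": "70 0.09 -0.02 0.3 0;70 0 0 0.6 0;70 0 0 0.6 0;70 0 0 0.5 0;70 0 0 0.3 0;70 0 0 0.15 0;70 0 0 0 0;70 0 0 0 0;70 0 0 0 0"
}}

```text
clock: 14.05
tool_pos: [0.4057, 0.1661, 0.2019]
orientation: [2.145, 2.294, 0.003]
force: [-0.0, -1.1, 0.4]
grip_width: 0.0598
gripper_force: 0.0
```

```bash
python3 d.py 0.406 0.1645 0.200
```

```text
shift [-0.04   0.006  0.048] yaw -0.03 pos [0.4057 0.1661 0.2019] tilt [0.0018 0.0006] w 0.0598 gf 0.0 F [-0.  -1.1  0.4] t 14.05
```

Call:
{"fn": "carry_out", "kwargs": {
  "steps": "10 -0.03 0 0.02 0;10 0 0 0 0;10 0 0 0 0;10 0 0 0 0;10 0 0 0 0;10 0 0 0 0;10 0 0 -0.4 0;10 0 0 -0.7 0;10 0 0 -0.8 0;10 0 0 -0.6 0",
  "force": 40
}}

```text
clock: 14.88
tool_pos: [0.4045, 0.165, 0.3015]
orientation: [-2.144, -2.296, 0.0]
force: [0.5, 0.1, -1.7]
grip_width: 0.0411
gripper_force: 41.3
```

```bash
python3 d.py 0.5623 -0.015 0.300
```

```text
shift [-4.76   3.627  0.033] yaw -0.01 pos [0.4045 0.165  0.3015] tilt [-0.0006  0.0003] w 0.0411 gf 41.3 F [ 0.5  0.1 -1.7] t 14.88
```

Call:
{"fn": "carry_out", "kwargs": {
  "steps": "10 -0.5 0.4 0 0;10 -0.7 0.5 0 0;10 -0.7 0.5 0 0;10 -0.7 0.6 0 0;10 -0.7 0.6 0 0;10 -0.6 0.4 0 0;10 -0.5 0.4 0 0;10 -0.36 0.2 0 0;10 0 0 0 0;10 0 0 0 0"
}}

```text
clock: 15.72
tool_pos: [0.5613, -0.0164, 0.2989]
orientation: [-2.146, -2.291, 0.003]
force: [-0.7, 0.9, -2.5]
grip_width: 0.0411
gripper_force: 41.5
```

Call:
{"fn": "carry_out", "kwargs": {
  "steps": "10 0 0 0 0;10 0 0 0 0"
}}

```text
clock: 15.88
tool_pos: [0.5607, -0.0135, 0.3]
orientation: [-2.14, -2.297, 0.0]
force: [0.1, -0.9, -2.4]
grip_width: 0.0415
gripper_force: 41.5
```

```bash
python3 w.py 0.168 0.019; python3 d.py 0.5623 -0.015 0.217
```

```text
5318 ring rel tool [-0.0002  0.0019] z 0.1738
shift [-0.038  0.037  2.079] yaw 0.01 pos [ 0.5608 -0.0136  0.3002] tilt [-0.0009  0.0007] w 0.0409 gf 41.5 F [-0.2 -0.4 -1.9] t 15.93
```

Call:
{"fn": "carry_out", "kwargs": {
  "steps": "10 -0.03 0.04 0.4 0;10 0 0 0.5 0;10 0 0 0.5 0;10 0 0 0.3 0;10 0 0 0.2 0;10 0 0 0.12 0;10 0 0 0 0;10 0 0 0 0;10 0 0 0 0"
}}

```text
clock: 16.68
tool_pos: [0.5639, -0.0162, 0.2206]
orientation: [2.143, 2.294, 0.002]
force: [0.7, 0.5, -1.7]
grip_width: 0.0407
gripper_force: 41.5
```

```bash
python3 w.py 0.088 0.019; python3 d.py 0.5623 -0.0155 0.217
```

```text
5516 ring rel tool [0.0003 0.0018] z 0.0937
shift [ 0.022 -0.039  0.091] yaw -0.02 pos [ 0.5639 -0.0163  0.2206] tilt [ 0.0024 -0.0001] w 0.0411 gf 41.5 F [-0.2  0.7 -3.4] t 16.73
```

Call:
{"fn": "carry_out", "kwargs": {
  "steps": "10 0 -0.02 0.06 0;10 0 0 0 0;10 0 0 0 0;65 0 0 0 0;65 0 0 0 0;65 0 0 0 0;65 0 0 0 0;65 0 0 -0.3 0;65 0 0 -0.7 0;65 0 0 -0.7 0"
}}

```text
clock: 17.57
tool_pos: [0.5619, -0.0165, 0.2856]
orientation: [-2.143, -2.294, 0.003]
force: [0.4, -0.7, -0.3]
grip_width: 0.0553
gripper_force: 0.0
```

Call:
{"fn": "carry_out", "kwargs": {
  "steps": "65 0 0 -0.7 0;65 0 0 -0.4 0;65 0 0 0 0;65 0 0 0 0"
}}

```text
clock: 17.9
tool_pos: [0.5628, -0.0162, 0.3309]
orientation: [2.143, 2.294, 0.003]
force: [-0.8, 0.6, 0.4]
grip_width: 0.0554
gripper_force: 0.0
```

```bash
python3 w.py 0.086 0.019; python3 d.py 0.432 -0.137 0.325
```

```text
1089 ring rel tool [0.0003 0.001 ] z 0.0888
shift [-2.784 -3.454  0.11 ] yaw -0.02 pos [ 0.5623 -0.0165  0.3294] tilt [ 0.0003 -0.0004] w 0.0555 gf 0.0 F [ 0.6  0.9 -0.3] t 17.95
```

Medium is at (0.5626,-0.0155). Slim is next.

Call:
{"fn": "carry_out", "kwargs": {
  "steps": "60 -0.3 -0.4 0 0;60 -0.5 -0.6 0 0;60 -0.5 -0.6 0 0;60 -0.5 -0.6 0 0;60 -0.4 -0.5 0 0;60 -0.4 -0.5 0 0;60 -0.2 -0.25 0 0;60 0 0 0 0;60 0 0 0 0;60 0 0 0 0"
}}

```text
clock: 18.78
tool_pos: [0.4329, -0.1366, 0.3286]
orientation: [-2.142, -2.296, -0.001]
force: [0.0, -0.1, -0.2]
grip_width: 0.0514
gripper_force: 0.0
```

```bash
python3 w.py 0.092 0.0118; python3 d.py 0.432 -0.137 0.215
```

```text
742 ring rel tool [-0.0011  0.0004] z 0.0944
shift [-0.019 -0.031  2.845] yaw 0.0 pos [ 0.4331 -0.1363  0.3288] tilt [0.0002 0.0013] w 0.0511 gf 0.0 F [0.5 0.2 0.1] t 18.83
```

Call:
{"fn": "carry_out", "kwargs": {
  "steps": "60 0 -0.03 0.4 0;60 0 0 0.6 0;60 0 0 0.6 0;60 0 0 0.6 0;60 0 0 0.4 0;60 0 0 0.2 0;60 0 0 0.04 0;60 0 0 0 0;60 0 0 0 0;60 0 0 0 0"
}}

```text
clock: 19.67
tool_pos: [0.4321, -0.1376, 0.2167]
orientation: [2.143, 2.294, 0.002]
force: [-0.6, 0.5, 0.2]
grip_width: 0.051
gripper_force: 0.0
```

```bash
python3 d.py 0.432 -0.137 0.215
```

```text
shift [ 0.016 -0.002  0.042] yaw -0.02 pos [ 0.4321 -0.1376  0.2167] tilt [ 0.0026 -0.0009] w 0.051 gf 0.0 F [-0.6  0.5  0.2] t 19.67
```

Call:
{"fn": "carry_out", "kwargs": {
  "steps": "5 0 0 0 0;5 0 0 0 0;5 0 0 0 0;5 0 0 0 0;5 0 0 0 0;5 0 0 0 0;5 0 0 -0.4 0;5 0 0 -0.7 0;5 0 0 -0.8 0;5 0 0 -0.7 0",
  "force": 40
}}

```text
clock: 20.5
tool_pos: [0.4306, -0.1375, 0.3202]
orientation: [-2.143, -2.295, 0.001]
force: [0.7, -0.6, -1.5]
grip_width: 0.0258
gripper_force: 39.6
```

```bash
python3 d.py 0.5575 0.0597 0.32
```

```text
shift [4.702e+00 3.500e+00 3.000e-03] yaw -0.02 pos [ 0.4306 -0.1375  0.3202] tilt [-0.0016  0.0008] w 0.0258 gf 39.6 F [ 0.7 -0.6 -1.5] t 20.5
```

Call:
{"fn": "carry_out", "kwargs": {
  "steps": "5 0.5 0.4 -0.1 0;5 0.6 0.5 0 0;5 0.7 0.5 0 0;5 0.7 0.5 0 0;5 0.7 0.5 0 0;5 0.6 0.4 0 0;5 0.5 0.4 0 0;5 0.36 0.3 0 0;5 0 0 0 0;5 0 0 0 0"
}}

```text
clock: 21.33
tool_pos: [0.5579, 0.0589, 0.3225]
orientation: [-2.14, -2.297, 0.002]
force: [0.0, 0.1, -2.4]
grip_width: 0.026
gripper_force: 39.8
```

Call:
{"fn": "carry_out", "kwargs": {
  "steps": "5 0 0 0 0;5 0 0 0 0"
}}

```text
clock: 21.5
tool_pos: [0.5578, 0.0561, 0.3229]
orientation: [-2.147, -2.293, 0.004]
force: [-0.4, 0.7, -1.9]
grip_width: 0.0262
gripper_force: 39.8
```

```bash
python3 w.py 0.2 0.0118; python3 d.py 0.5575 0.0595 0.2335
```

```text
3475 ring rel tool [-0.0002  0.0022] z 0.206
shift [0.087 0.    2.24 ] yaw -0.04 pos [0.5578 0.0562 0.3231] tilt [-0.0011 -0.0014] w 0.0257 gf 39.8 F [ 0.   0.9 -2. ] t 21.55
```

Call:
{"fn": "carry_out", "kwargs": {
  "steps": "5 0.06 0 0.4 0;5 0 0 0.5 0;5 0 0 0.5 0;5 0 0 0.4 0;5 0 0 0.25 0;5 0 0 0.12 0;5 0 0 0 0;5 0 0 0 0;5 0 0 0 0"
}}

```text
clock: 22.3
tool_pos: [0.5587, 0.0603, 0.2379]
orientation: [2.144, 2.294, 0.003]
force: [0.1, -0.4, -2.1]
grip_width: 0.0262
gripper_force: 39.8
```

```bash
python3 w.py 0.112 0.0118; python3 d.py 0.5575 0.0595 0.2335
```

```text
4150 ring rel tool [0.0003 0.0025] z 0.1179
shift [-0.019 -0.031  0.112] yaw -0.02 pos [0.5587 0.0604 0.238 ] tilt [0.0025 0.0003] w 0.026 gf 39.8 F [ 0.   0.3 -2.6] t 22.35
```

Call:
{"fn": "carry_out", "kwargs": {
  "steps": "5 -0.02 -0.02 0.1 0;5 0 0 0 0;5 0 0 0 0;50 0 0 0 0;50 0 0 0 0;50 0 0 0 0;50 0 0 0 0;50 0 0 -0.3 0;50 0 0 -0.7 0;50 0 0 -0.7 0"
}}

```text
clock: 23.18
tool_pos: [0.5568, 0.0592, 0.3012]
orientation: [-2.143, -2.295, 0.003]
force: [1.2, 0.2, 1.2]
grip_width: 0.0426
gripper_force: 0.0
```

Call:
{"fn": "carry_out", "kwargs": {
  "steps": "50 0 0 -0.8 0;50 0 0 -0.8 0;50 0 0 -0.6 0;50 0 -0.5 0 0;50 0 -0.8 0 0;50 0 -0.8 0 0;50 0 -0.8 0 0;50 0 -0.8 0 0;50 0 0 0 0;50 0 0 0 0"
}}

```text
clock: 24.02
tool_pos: [0.4082, 0.0496, 0.3895]
orientation: [2.142, 2.294, -0.001]
force: [-0.2, 0.2, -0.5]
grip_width: 0.0427
gripper_force: 0.0
```

```bash
python3 d.py 0.5575 0.0597 0.4; python3 - <<'E'
from m import *
for n in ['scene','top']:
    s=snap(n); cv2.imwrite('pics/%s9.png'%n,s['color'][...,::-1])
W=cloud(s).reshape(-1,3)
for n,c in zip(['slim','medium','small','wide'],[(.5575,.0597),(.5625,-.015),(.5675,-.0902),(.5725,-.1644)]):
    _,_,h,ro,ri=S[n]; p=W[(np.hypot(W[:,0]-c[0],W[:,1]-c[1])<.035)&(abs(W[:,2]-h-.016)<.005)]
    if len(p): print(n,len(p),(circ(p,(ro+ri)/2)-c).round(4),np.median(p[:,2]).round(4))
E
```

```text
shift [-3.00e-03  3.74e+00 -2.56e-01] yaw -0.02 pos [0.4082 0.0496 0.3895] tilt [ 0.0017 -0.0027] w 0.0427 gf 0.0 F [-0.2  0.2 -0.5] t 24.02
slim 69 [-0.0003 -0.0002] 0.1073
medium 124 [-0.     -0.0014] 0.0853
small 94 [-0.0002 -0.0012] 0.0655
wide 153 [ 0.001  -0.0012] 0.0497
```

View pics/scene9.png

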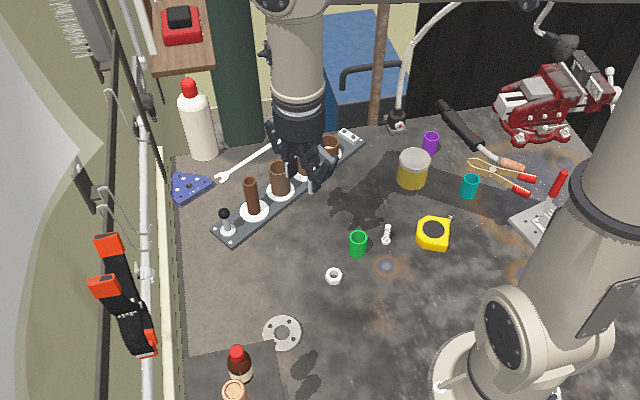

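View pics/top9.png

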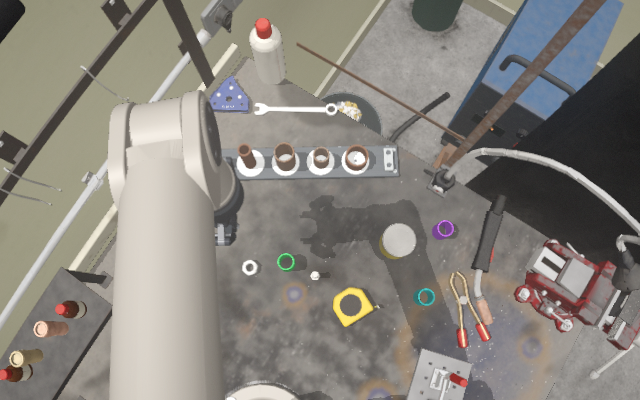

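The top view shows slim, medium, small and wide upright on their pads at (245,158), (285,158), (320,159) and (356,159). They run in that order from the post and each is within about 2 mm of centre. The tin is unmoved at (398,241), and the gripper is clear and empty.

```bash
python3 -c "
from cell import bot
print(bot.close_job())"
```

```text
the job is handed in; nothing more can be done
None
```

I handed the job in: the four stubs stand upright on their pads, tallest next to the black-balled post, each within about 2 mm of centre; the tin is unmoved, the gripper is empty and clear, and the clock read about 24 s.

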